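# Open the orange-covered battery pack

### The arm

A 7-joint arm with a two-finger parallel gripper is mounted at the origin on the work surface. World frame = base frame: x ahead of the robot, y to its left, z up, the work surface at z = 0. Lengths are in m, angles in rad, forces in N, time in s.
With the tool pointing down it reaches from about 0.35 to 0.9 m from the base axis. Payload 8.1 kg.
Tool frame: the origin (TCP) lies midway between the tips of the shut fingers; the grasp point (between the pads) lies behind it (arm.tcp_to_grasp is the z of the grasp point in the tool frame, in m); z points along the fingers, y is the line along which they close (so a half turn about z gives the same grasp; the last joint's range is limited). The gripper opens to 92 mm and grips with 3 to 60 N. Pads are 19 mm wide; open, the fingers measure 130 mm over their backs; the gripper's body (75 mm by 190 mm) begins 47 mm behind the grasp point.
Start: joints at [1.163, 0.434, 0.025, 1.573, -0.012, 1.134, -0.075], TCP at [0.188, -0.596, 0.227] pointing down, gripper open.
Joint ranges: [-2.62, 2.62], [-0.44, 2.09], [-1.27, 1.32], [0.08, 2.57], [-1.32, 4.46], [0.12, 2], [-2.74, 2.74]. Speed limits (rad/s): [2.22, 2.22, 3.01, 3.01, 3.14, 3.14, 3.14].

### API

Orientations are given as a rotation vector (axis times angle).
In Python, from cell import readout, vision, arm gives the robot as it stands.
- The arm moves only by the tool carry_out, never from a script. Its argument "increments" is one flat list of numbers, 6 for each row, row after row: the shift along the world's x, y, z in mm, then the turn, a rotation vector about the world's x, y, z in rad. In form: [tx, ty, tz, wx, wy, wz, tx, ty, tz, wx, wy, wz, ...]. A call has 1 to 20 rows; each row shifts and turns the commanded pose from where the row before left it; what a row does not reach is not made up. A row lasts 1/8 s, in which the tool goes at most 62.5 mm and 10.7 degrees, less where a joint would pass 70% of its speed; a pose out of reach is approached as far as the arm can. A call with a gripper value outside its range is refused whole. "grip" is the closure, from 0 (fully open) to 1 (shut), set as the call begins (left out, the last holds). The fingers move at their own pace and stop on an object; "newtons" is the grip in N (left out, the last holds). Time passes only in rows, so rows that do not move let the fingers close. It gives the time, the measured TCP pose, the force, the opening and the grip force at its end, in the units of the state.
- readout.observe(): the state, without advancing time (a new reading comes with each control period).
- vision.get_image(name): name is "scene" or "top" or "wrist"; returns the picture (480x640x3 uint8, red, green, blue); there is no depth.
- vision.calibration(name): a dict with "fov_y" (degrees; the focal length in pixels is half the picture's height over the tangent of half this angle, whatever the lens; pixels are square), "cx", "cy" (the principal point, pixels), "pose" (4x4, takes a point from camera to world coordinates). Camera axes: x right, y up, looking along -z (the intrinsics and any distortion apply to the point x, -y, -z); pixel columns grow to the right and rows downward; lengths in m; the calibration is good to about 2 mm. A picture is of the moment at which its call begins: read the wrist's pose just before it. calibration takes no time and is no camera call; for the wrist camera it gives the pose at the moment of the call.
- arm.sign_off(): hands the job in; it is judged then, once.
The state is a dict: "clock": time; "joints": joint angles; "dq": joint speeds; "joint_efforts": joint torques, N m; "position": TCP position; "ee_rot": TCP orientation; "force": force on the tool from outside, world axes, zero at the start; "ft_torque": the same for the moment, N m; "width": opening from 0.0 (shut) to 1.0 (fully open); "gripper_force": force on a finger pad.
Only numpy, scipy, OpenCV 4.12 (cv2) and the standard library are available. Lean on these libraries where they do the work, as an engineer would, in place of code of your own. Each camera call takes 0.05 s, during which the arm holds its last target. There are 200 camera calls.

### The job

Open the battery pack that has the orange cover: turn its two brass-winged thumbscrews anticlockwise, one after the other, until each is fully loose (about a quarter turn, to the stop), then lift the cover straight off by its black handle and set it down flat, handle up, in the middle of the blue mat. Lower it onto the mat rather than dropping it, let go, and do not touch the pack with the green cover or knock the solder reel about.

Things in the scene. Friction and masses are not known exactly. Their poses are not given: they have to be found in the camera images.
- screw_near (a joint): thumbscrew at the near (robot's) end of the orange-covered pack, rad about a vertical axis. 0 = tight: brass wing along the pack, steel dog overhanging the cover's edge by 10 mm. Grows anticlockwise from above to the stop at 1.40 (fully loose, wing nearly across the pack); the dog clears the cover from 1.0. Starts at 0 to 0.2. Friction 0.1 N m; does not rise; stays where left
- screw_far (a joint): thumbscrew at the far end of the orange-covered pack, rad about a vertical axis. 0 = tight: brass wing along the pack, steel dog overhanging the cover's edge by 10 mm. Grows anticlockwise from above to the stop at 1.40 (fully loose, wing nearly across the pack); the dog clears the cover from 1.0. Starts at 0 to 0.2. Friction 0.1 N m; does not rise; stays where left
- screw_near_wing (a point): grip point of the near (robot's) thumbscrew, on its axis, 94 mm above the table. Its wing is an upright brass plate 30 mm long, 10 mm thick, from 71 mm (on the dog) to 104 mm above the table. x runs along the wing's length towards the dog's tip and turns with the screw; z is up. Pinch the wing across its thickness (y)
- screw_far_wing (a point): grip point of the far thumbscrew, on its axis, 94 mm above the table. Its wing is an upright brass plate 30 mm long, 10 mm thick, from 71 mm (on the dog) to 104 mm above the table. x runs along the wing's length towards the dog's tip and turns with the screw; z is up. Pinch the wing across its thickness (y)
- cover: loose orange plate 120 x 84 x 5 mm, about 0.15 kg, lying in a 4 mm high rim on top of a fixed black pack (204 x 96 x 60 mm, red cells in its sides). Origin at the centre of its underside, 60 mm above the table at the start, over the pack's centre; x along its length towards the far screw (screw axes 78 mm either side of the origin), z up. Lifts straight up once both screws are loose
- cover_handle (a point): grip point at the middle of the bar of the cover's black bridge handle, 35 mm above the cover's origin. The bar is 68 mm long along y, 12 mm thick in x and 12 mm tall, with a foot at each end; pinch it across x. The plate's upper face is 30 mm below this point. Axes as the cover's
- mat: blue mat on the bench, 160 x 120 x 3 mm, fixed; origin at the centre of its underside, x along its length, z up
- green_pack: another such pack of the same size, but with a green cover, fixed to the bench; must not be touched. Origin at the centre of its underside, x along its length
- reel: solder reel, silvery spool 52 mm across and 40 mm tall, standing loose on the bench beyond the mat; leave it. Origin at the centre of its underside
Mind the look-alikes: they are no part of the job. Leave any pink or turquoise look-alike of the cover alone.

How it is judged:
By the outcome, as a careful person would: the job done as asked, in the order asked, and still so for the second after the job is handed in, with the robot touching nothing.
It also fails if it takes over 69 s, if anything falls off the work surface, if the arm or the gripper's body presses on something with over 40 N, if the wrist force passes 120 N, or if a joint passes its speed limit or range.

## Working session

There is one attempt and no reset: what is moved stays moved. The work goes in short steps, Python scripts to look and compute and a tool call to move; the robot and the scene stay as the last step left them, time stands still between calls to the robot, and variables do not carry over. Pictures are saved under pics/ and viewed, at most 10 in all, crops included, and the job is handed in when it is done.

Besides the shell and the picture viewer there is one more tool, called as name(argument=value, ...) on one line, values as JSON. carry_out: Moves the arm, as the interface text tells. Its arguments: {"type":"object","properties":{"increments":{"type":"array","items":{"type":"number"}},"grip":{"type":"number"},"newtons":{"type":"number"}},"required":["increments"]}

```bash
mkdir -p pics; ls
python3 - <<'E'
from cell import readout, vision, arm
import cv2
print(readout.observe()); print(arm.tcp_to_grasp)
for n in ("top","scene"):
    cv2.imwrite(f"pics/{n}0.png",vision.get_image(n)[:,:,::-1]); print(n,vision.calibration(n))
E
```

```text
pics
{'clock': 0.0, 'joints': array([ 1.16338356,  0.43518271,  0.02497549,  1.5741025 , -0.01156621,
        1.13403466, -0.07512224]), 'dq': array([-0.00087207,  0.00076949,  0.00061863,  0.00069857, -0.00038677,
        0.00126988, -0.00011122]), 'joint_efforts': array([-3.78776977e-04, -6.67845297e+01,  9.84746888e-01, -3.14448881e+01,
       -6.05962845e-02,  4.29442304e-02,  1.31697066e-04]), 'position': array([ 0.1873455 , -0.5957086 ,  0.22596797]), 'ee_rot': array([-3.10368524e+00, -4.76591017e-01,  6.45091630e-04]), 'force': array([ 0.34795446, -0.35065563, -0.00065312]), 'ft_torque': array([ 0.01296885, -0.0073427 , -0.01849132]), 'gripper_force': 0.0, 'width': 1.0014510332580693}
-0.0188
top {'fov_y': 48.2254442755065, 'cx': 319.4409905433927, 'cy': 242.72835012077093, 'pose': array([[-0.0131154 ,  0.99724267, -0.07304135,  0.46554787],
       [-0.99990519, -0.0127738 ,  0.00514195, -0.08452905],
       [ 0.00419475,  0.07310186,  0.99731566,  1.29423232],
       [ 0.        ,  0.        ,  0.        ,  1.        ]])}
scene {'fov_y': 53.73616867219462, 'cx': 317.52980879847837, 'cy': 239.55813892315572, 'pose': array([[-0.11016674, -0.63124371,  0.76772043,  1.41850154],
       [ 0.99388431, -0.06408439,  0.08992873,  0.02166431],
       [-0.00756805,  0.77293245,  0.63444319,  0.77912215],
       [ 0.        ,  0.        ,  0.        ,  1.        ]])}
```

View pics/top0.png

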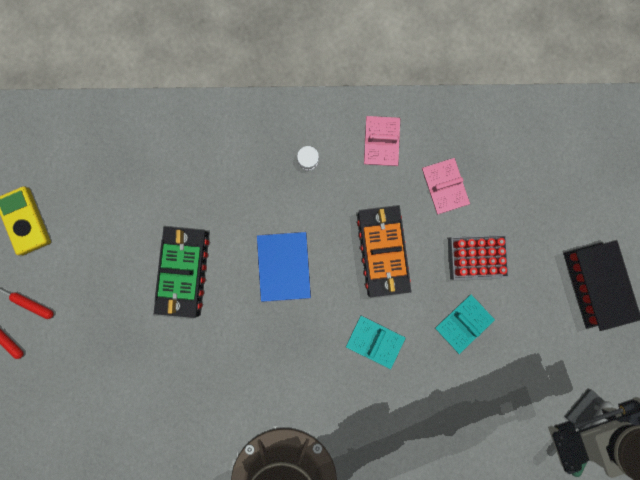

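View pics/scene0.png

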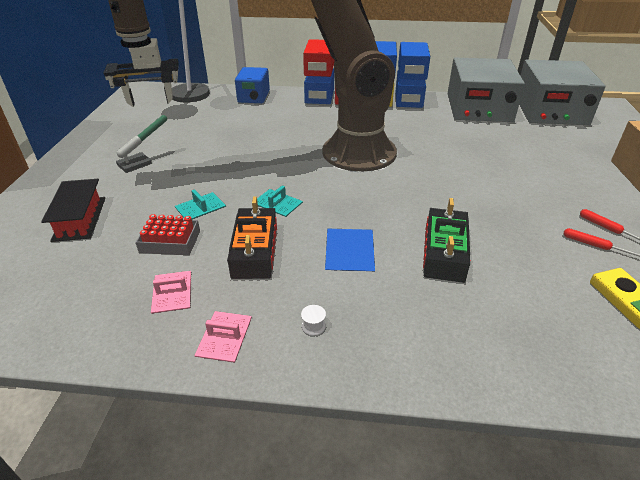

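The top view shows the orange pack at about (384,251), the mat at (284,267), the green pack at (181,272) and the reel at (308,157). I'll enlarge the area around the pack.

```bash
cat > h.py <<'E'
import numpy as np, cv2
from cell import readout, vision, arm
def px2w(cal,uv,z):
    f=240/np.tan(np.radians(cal["fov_y"]/2)); T=cal["pose"]
    out=[]
    for u,v in np.atleast_2d(uv):
        d=T[:3,:3]@np.array([(u-cal["cx"])/f,-(v-cal["cy"])/f,-1]); o=T[:3,3]
        out.append(o+d*(z-o[2])/d[2])
    return np.array(out)
E
python3 - <<'E'
from h import *
im=cv2.imread("pics/top0.png")
cv2.imwrite("pics/crop1.png",cv2.resize(im[195:310,345:425],None,fx=5,fy=5,interpolation=cv2.INTER_CUBIC))
cal=vision.calibration("top")
print(cal.keys())
hsv=cv2.cvtColor(im,cv2.COLOR_BGR2HSV)
m=cv2.inRange(hsv,(105,150,80),(125,255,255)); 
n,l,s,c=cv2.connectedComponentsWithStats(m); i=1+s[1:,4].argmax(); print("mat px",c[i],s[i])
r=cv2.minAreaRect(np.argwhere(l==i)[:,::-1].astype(np.float32)); b=cv2.boxPoints(r)
print("mat",px2w(cal,c[i],.003),px2w(cal,b,.003))
m=cv2.inRange(hsv,(8,200,150),(18,255,255)); n,l,s,c=cv2.connectedComponentsWithStats(m)
r=cv2.minAreaRect(np.argwhere(m>0)[:,::-1].astype(np.float32)); b=cv2.boxPoints(r); print(r)
print("cover",px2w(cal,r[0],.065),px2w(cal,b,.065))
E
```

```text
dict_keys(['fov_y', 'cx', 'cy', 'pose'])
mat px [283.19912745 266.47740729] [ 257  233   53   68 3209]
mat [[ 0.50394167 -0.00324081  0.003     ]] [[ 0.57971353  0.06095375  0.003     ]
 [ 0.58615479 -0.05792524  0.003     ]
 [ 0.4288733  -0.06659399  0.003     ]
 [ 0.42261893  0.0512437   0.003     ]]
((384.6867980957031, 250.43214416503906), (51.47698974609375, 35.82695007324219), 82.56858825683594)
cover [[ 0.53590991 -0.24051767  0.065     ]] [[ 0.59008439 -0.19307302  0.065     ]
 [ 0.59978177 -0.27523891  0.065     ]
 [ 0.48206005 -0.28767809  0.065     ]
 [ 0.47253642 -0.20606742  0.065     ]]
```

View pics/crop1.png

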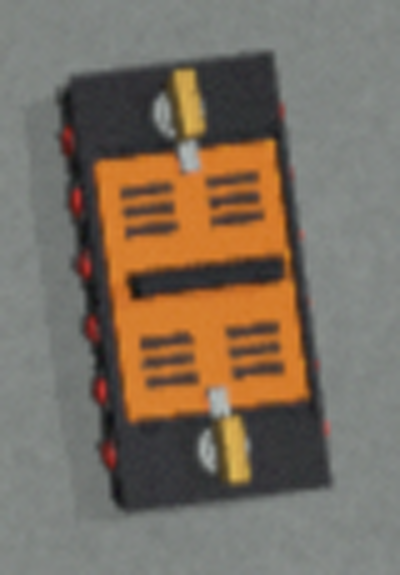

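carry_out(increments=[26,29,2,0,0,-0.017,26,29,2,0,0,-0.017,26,29,2,0,0,-0.017,26,29,2,0,0,-0.017,26,29,2,0,0,-0.017,26,29,2,0,0,-0.017,26,29,2,0,0,-0.017,26,29,2,0,0,-0.017,26,29,2,0,0,-0.017,26,29,2,0,0,-0.017,26,29,2,0,0,-0.017,26,29,2,0,0,-0.013,0,0,0,0,0,0,0,0,0,0,0,0], grip=0)

```text
clock: 1.85
position: [0.499, -0.2486, 0.2504]
ee_rot: [3.137, 0.165, -0.002]
force: [-1.2, -0.2, 0.4]
width: 0.999
gripper_force: 0.0
```

Run:
```python
from h import *
s=readout.observe(); c=vision.calibration("wrist"); im=vision.get_image("wrist")
cv2.imwrite("pics/w1.png",im[:,:,::-1]); print(s["position"],s["ee_rot"],s["joints"],s["clock"]); print(c)
import pickle; pickle.dump(c,open("w1.pkl","wb"))
```

```text
[ 0.4990151  -0.24857132  0.25037258] [ 3.13714643e+00  1.64511944e-01 -1.61001579e-03] [ 0.46052653  0.31348276 -0.12416962  1.69718067  0.04272641  1.13443405
 -1.1417632 ] 1.85
{'fov_y': 71.54367667527227, 'cx': 318.7027456185354, 'cy': 238.5809338343875, 'pose': array([[ 1.04517614e-01,  9.62790933e-01,  2.49218153e-01,
         5.66930782e-01],
       [-9.94522950e-01,  1.01078634e-01,  2.65934599e-02,
        -2.40772245e-01],
       [ 4.13311508e-04, -2.50632658e-01,  9.68082176e-01,
         4.08386410e-01],
       [ 0.00000000e+00,  0.00000000e+00,  0.00000000e+00,
         1.00000000e+00]])}
```

View pics/w1.png

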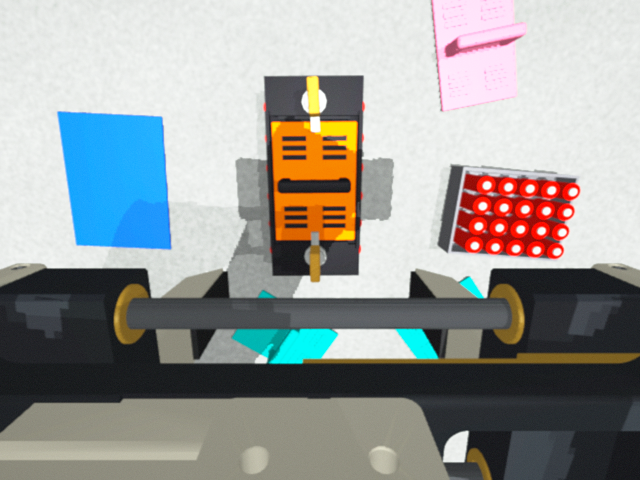

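The wrist view shows the pack square to the gripper. The handle is at about (314,185), the far wing at (313,97), and the near wing at (315,262), partly low in the view. I'll enlarge it.

Run:
```python
from h import *
im=cv2.imread("pics/w1.png")
a=cv2.resize(im[70:140,260:370],None,fx=7,fy=7,interpolation=cv2.INTER_CUBIC)[:295]
a=cv2.resize(im[72:115,265:365],None,fx=7,fy=7,interpolation=cv2.INTER_CUBIC)
b=cv2.resize(im[228:268+18,265:365],None,fx=7,fy=7,interpolation=cv2.INTER_CUBIC)[:299]
b=cv2.resize(im[244:286,265:365],None,fx=7,fy=7,interpolation=cv2.INTER_CUBIC)
cv2.imwrite("pics/w1c.png",np.vstack([a,b]))
import pickle; c=pickle.load(open("w1.pkl","rb"))
print("handle",px2w(c,(314.5,185.5),.101))
print("pack corners",px2w(c,[(265,76),(363,76),(269.5,275),(358.5,275)],.060))
```

```text
handle [[ 0.53731571 -0.24014386  0.101     ]]
pack corners [[ 0.63205289 -0.18228434  0.06      ]
 [ 0.64188482 -0.27576314  0.06      ]
 [ 0.42993868 -0.2003126   0.06      ]
 [ 0.44026519 -0.29872137  0.06      ]]
```

View pics/w1c.png

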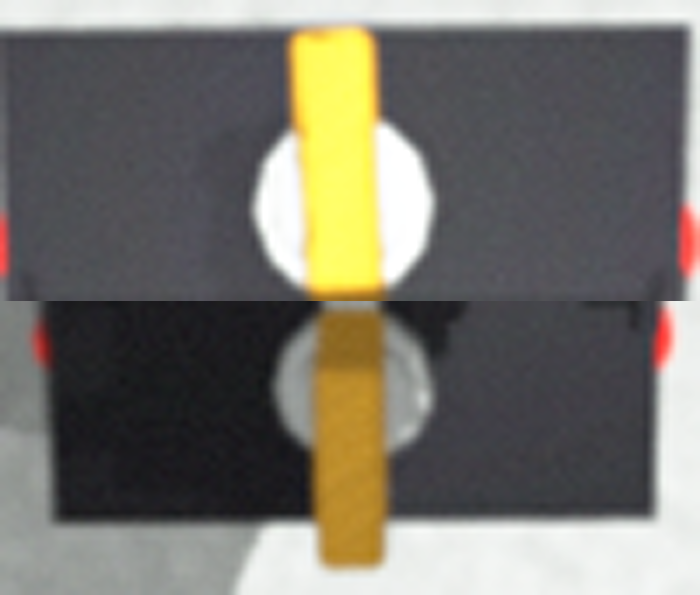

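Run:
```python
from h import *
import pickle; c=pickle.load(open("w1.pkl","rb"))
for n,p in (("far",[(312.6,76.6),(314.4,113.4)]),("near",[(314.8,253.1),(315.4,281.7)])):
    w=px2w(c,p,.104); d=w[0]-w[1]; print(n,w.mean(0),np.linalg.norm(d),np.arctan2(d[1],d[0]))
```

```text
far [ 0.61317355 -0.23160597  0.104     ] 0.029076977378691693 0.15339160783486833
near [ 0.45945813 -0.2486986   0.104     ] 0.029185692257842018 0.12185088883707657
```

carry_out(increments=[-10,0,-10,0,0,0.005,-15,0,-15,0,0,0.005,-15,0,-20,0,0,0.005,0,0,-30,0,0,0,0,0,-30,0,0,0,0,0,-30,0,0,0,0,0,-20,0,0,0,0,0,-15,0,0,0,0,0,-5,0,0,0,0,0,0,0,0,0], grip=0)

```text
clock: 3.15
position: [0.4594, -0.2484, 0.0758]
ee_rot: [3.136, 0.187, -0.0]
force: [0.4, 0.2, 0.6]
width: 0.996
gripper_force: 0.0
```

carry_out(increments=[0,0,0,0,0,0,0,0,0,0,0,0,0,0,0,0,0,0,0,0,0,0,0,0,0,0,0,0,0,0,0,0,0,0,0,0], grip=1, newtons=25)

```text
clock: 3.9
position: [0.4595, -0.2482, 0.0757]
ee_rot: [3.136, 0.188, -0.0]
force: [0.8, -0.2, 0.4]
width: 0.399
gripper_force: 0.0
```

carry_out(increments=[0,0,0,0,0,0,0,0,0,0,0,0,0,0,0,0,0,0,0,0,0,0,0,0,0,0,0,0,0,0])

```text
clock: 4.53
position: [0.4596, -0.2486, 0.0758]
ee_rot: [3.136, 0.187, 0.0]
force: [0.0, -2.1, -2.0]
width: 0.104
gripper_force: 25.0
```

carry_out(increments=[0,0,0,0,0,0.05,0,0,0,0,0,0.1,0,0,0,0,0,0.1,0,0,0,0,0,0.1,0,0,0,0,0,0.1,0,0,0,0,0,0.1,0,0,0,0,0,0.1,0,0,0,0,0,0.1,0,0,0,0,0,0.1,0,0,0,0,0,0.1,0,0,0,0,0,0.1,0,0,0,0,0,0.1,0,0,0,0,0,0.1,0,0,0,0,0,0.1,0,0,0,0,0,0.05,0,0,0,0,0,0])

```text
clock: 6.52
position: [0.4578, -0.2468, 0.0757]
ee_rot: [-2.274, -2.162, 0.002]
force: [-5.7, 4.5, 8.5]
width: 0.11
gripper_force: 25.0
```

Run:
```python
from h import *
s=readout.observe(); r=s["ee_rot"]; print(s["clock"],2*np.arctan2(r[1],r[0]),s["ft_torque"],s["force"],s["joints"],s["width"],s["gripper_force"])
```

```text
6.525 -4.762776241468222 [ 0.97739802  1.31158097 -0.33342273] [-5.6551871   4.46559762  8.51294011] [ 0.7545896   0.50328557 -0.48780449  1.95982947  0.33309529  0.76114479
  0.02278923] 0.10999212767245065 25.04215657711029
```

carry_out(increments=[0,0,0,0,0,-0.02,0,0,0,0,0,0,0,0,0,0,0,0,0,0,0,0,0,0], grip=0.6)

```text
clock: 7.02
position: [0.4597, -0.2483, 0.0757]
ee_rot: [2.299, 2.141, 0.0]
force: [-0.7, -0.7, 0.2]
width: 0.399
gripper_force: 0.0
```

carry_out(increments=[0,0,15,0,0,0,0,0,25,0,0,0,0,0,20,0,0,-0.1,10,1,0,0,0,-0.12,20,2,0,0,0,-0.13,20,2,0,0,0,-0.13,20,2,0,0,0,-0.13,20,2,0,0,0,-0.13,20,2,0,0,0,-0.13,20,2,0,0,0,-0.13,15,2,0,0,0,-0.13,10,1,0,0,0,-0.13,0,0,0,0,0,-0.08,0,0,0,0,0,0])

```text
clock: 8.78
position: [0.6149, -0.2319, 0.1366]
ee_rot: [-3.131, -0.252, -0.001]
force: [-0.7, -0.3, 0.2]
width: 0.399
gripper_force: 0.0
```

Run:
```python
from h import *
s=readout.observe(); r=s["ee_rot"]; print(s["clock"],s["position"],2*np.arctan2(r[1],r[0]),s["ft_torque"],s["force"],s["joints"],s["width"])
```

```text
8.775 [ 0.61485808 -0.23189381  0.13663764] -6.122404369905649 [-0.00557815 -0.0434938  -0.0064547 ] [-0.70954679 -0.33404712  0.18798276] [ 0.3843711   0.57231042 -0.16098058  1.58121811  0.10320827  0.99571968
 -1.21753129] 0.3992079778630722
```

carry_out(increments=[-1,0,-10,0,0,-0.01,0,0,-20,0,0,0,0,0,-20,0,0,0,0,0,-11,0,0,0,0,0,0,0,0,0])

```text
clock: 9.4
position: [0.6128, -0.2321, 0.0738]
ee_rot: [-3.132, -0.235, 0.003]
force: [0.2, 0.0, 0.3]
width: 0.4
gripper_force: 0.0
```

carry_out(increments=[0,0,0,0,0,0,0,0,0,0,0,0,0,0,0,0,0,0,0,0,0,0,0,0,0,0,0,0,0,0], grip=1)

```text
clock: 10.02
position: [0.6138, -0.2314, 0.0753]
ee_rot: [-3.132, -0.236, -0.001]
force: [-2.6, 2.8, 6.8]
width: 0.106
gripper_force: 25.0
```

carry_out(increments=[0,0,0,0,0,0.05,0,0,0,0,0,0.1,0,0,0,0,0,0.1,0,0,0,0,0,0.1,0,0,0,0,0,0.1,0,0,0,0,0,0.1,0,0,0,0,0,0.1,0,0,0,0,0,0.1,0,0,0,0,0,0.1,0,0,0,0,0,0.1,0,0,0,0,0,0.1,0,0,0,0,0,0.1,0,0,0,0,0,0.1,0,0,0,0,0,0.08,0,0,0,0,0,0.05,0,0,0,0,0,0])

```text
clock: 12.02
position: [0.6127, -0.2304, 0.0753]
ee_rot: [-2.264, -2.175, -0.0]
force: [-6.4, 6.4, 9.3]
width: 0.11
gripper_force: 25.3
```

Run:
```python
from h import *
s=readout.observe(); r=s["ee_rot"]; print(s["clock"],s["position"],2*np.arctan2(r[1],r[0])%6.2832,s["ft_torque"],s["force"],s["joints"],s["width"])
```

```text
12.025 [ 0.61274214 -0.23044784  0.07527151] 1.5305585797487984 [ 1.41193942  1.32610366 -0.43767257] [-6.43520329  6.37197482  9.34468512] [ 0.60227309  0.68808896 -0.50877894  1.61638945  0.39031469  0.94213092
 -0.08279727] 0.11007727833561257
```

carry_out(increments=[0,0,0,0,0,-0.02,0,0,0,0,0,0,0,0,0,0,0,0,0,0,0,0,0,0], grip=0.6)

```text
clock: 12.52
position: [0.6136, -0.2325, 0.0747]
ee_rot: [2.288, 2.152, -0.0]
force: [-0.7, -0.1, 0.8]
width: 0.395
gripper_force: 0.0
```

carry_out(increments=[0,0,15,0,0,0,0,0,25,0,0,0,0,0,20,0,0,0,-10,-1,0,0,0,0.04,-20,-2,0,0,0,0.04,-20,-2,0,0,0,0.04,-17,-2,0,0,0,0.04,-10,-1,0,0,0,0,0,0,0,0,0,0,0,0,0,0,0,0])

```text
clock: 13.78
position: [0.5373, -0.2401, 0.1351]
ee_rot: [2.109, 2.328, 0.001]
force: [0.6, -0.6, -0.3]
width: 0.401
gripper_force: 0.0
```

Run:
```python
from h import *
s=readout.observe(); r=s["ee_rot"]; c=vision.calibration("wrist"); cv2.imwrite("pics/w2.png",vision.get_image("wrist")[:,:,::-1])
import pickle; pickle.dump(c,open("w2.pkl","wb"))
print(s["clock"],s["position"],2*np.arctan2(r[1],r[0])%6.2832,s["ft_torque"],s["force"],s["joints"],s["width"])
```

```text
13.775 [ 0.53731569 -0.24007167  0.13507421] 1.6694155774540143 [ 0.03986222 -0.13273101 -0.02261428] [ 0.5701618  -0.59084048 -0.26766528] [ 0.73922675  0.53855654 -0.59043087  1.73730391  0.35260226  0.97250251
  0.11168523] 0.400993168457587
```

View pics/w2.png

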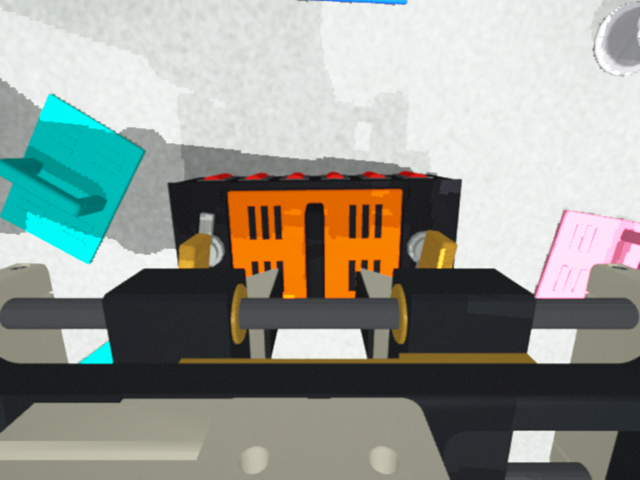

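The wrist view shows both wings turned across the pack, at (195,250) and (438,250), with the dogs off the cover. The handle is at (315,240), centred between the fingers, so I'll descend and grip it.

carry_out(increments=[-0.5,0,-15,0,0,0.006,0,0,-20,0,0,0,0,0,-17,0,0,0,0,0,-7,0,0,0,0,0,0,0,0,0])

```text
clock: 14.45
position: [0.5359, -0.24, 0.0752]
ee_rot: [-2.101, -2.334, 0.0]
force: [0.5, 0.3, -0.0]
width: 0.395
gripper_force: 0.0
```

carry_out(increments=[0,0,0,0,0,0,0,0,0,0,0,0,0,0,0,0,0,0,0,0,0,0,0,0,0,0,0,0,0,0], grip=1, newtons=25)

```text
clock: 15.08
position: [0.5361, -0.2403, 0.0761]
ee_rot: [2.102, 2.334, -0.0]
force: [-2.2, 1.3, 4.7]
width: 0.131
gripper_force: 25.0
```

carry_out(increments=[0,0,4,0,0,0,0,0,6,0,0,0,0,0,10,0,0,0,0,0,15,0,0,0,0,0,20,0,0,0,0,0,20,0,0,0,0,0,15,0,0,0,0,0,0,0,0,0])

```text
clock: 16.08
position: [0.5368, -0.2404, 0.1672]
ee_rot: [2.1, 2.333, 0.001]
force: [-0.2, -0.3, -1.8]
width: 0.128
gripper_force: 25.0
```

carry_out(increments=[-1,7,0,0,0,-0.004,-2,15,0,0,0,-0.005,-4,25,0,0,0,-0.005,-4,30,0,0,0,-0.005,-4,30,0,0,0,-0.005,-4,30,0,0,0,-0.005,-4,30,0,0,0,-0.005,-4,30,0,0,0,-0.005,-3,22,0,0,0,-0.005,-2,13,0,0,0,-0.003,-1,5,0,0,0,0,0,0,0,0,0,0])

```text
clock: 17.58
position: [0.5029, -0.0034, 0.1656]
ee_rot: [2.156, 2.285, -0.0]
force: [0.1, -1.2, -1.4]
width: 0.129
gripper_force: 25.0
```

carry_out(increments=[0,0,-10,0,0,0,0,0,-20,0,0,0,0,0,-25,0,0,0,0,0,-25,0,0,0,0,0,-20,0,0,0,0,0,-15,0,0,0,0,0,-10,0,0,0,0,0,-5,0,0,0,0,0,-5,0,0,0,0,0,-3,0,0,0,0,0,0,0,0,0])

```text
clock: 18.95
position: [0.5031, -0.0032, 0.0278]
ee_rot: [2.156, 2.285, 0.0]
force: [0.8, -0.3, -0.4]
width: 0.127
gripper_force: 25.0
```

Run:
```python
from h import *
s=readout.observe(); r=s["ee_rot"]; print(s["clock"],s["position"],2*np.arctan2(r[1],r[0])%6.2832,s["force"],s["width"])
im=vision.get_image("scene")[:,:,::-1]; cv2.imwrite("pics/s2.png",cv2.resize(im[170:350,200:440],None,fx=3,fy=3))
```

```text
18.95 [ 0.50308443 -0.00317551  0.02779432] 1.6287895374257904 [ 0.77935842 -0.33283466 -0.44443195] 0.12730512488345802
```

View pics/s2.png

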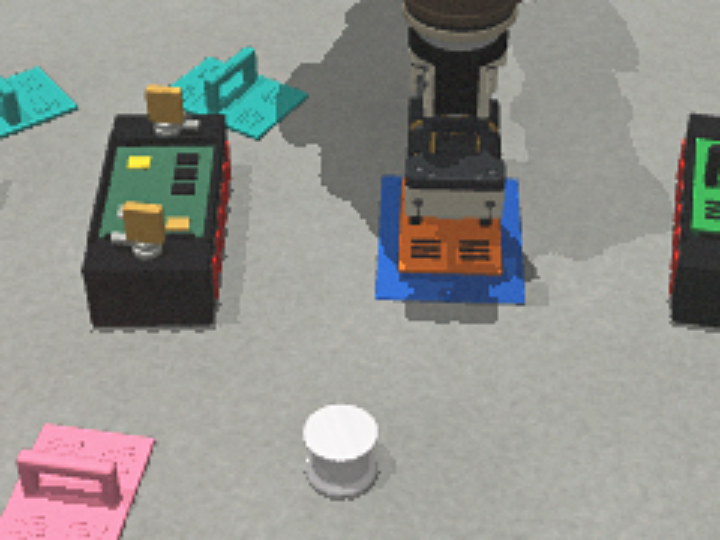

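The scene crop shows the pack open with both wings across, and the cover level just above the mat at about (450,230). The reel is standing where it was. Now I'll lower the last few mm.

carry_out(increments=[0,0,-2,0,0,0,0,0,-2,0,0,0,0,0,-1.5,0,0,0,0,0,-1,0,0,0,0,0,-1,0,0,0,0,0,0,0,0,0])

```text
clock: 19.75
position: [0.503, -0.0032, 0.0202]
ee_rot: [-2.156, -2.285, 0.0]
force: [0.1, 0.5, -1.4]
width: 0.124
gripper_force: 25.0
```

carry_out(increments=[0,0,-0.5,0,0,0,0,0,-0.5,0,0,0,0,0,-0.5,0,0,0,0,0,0,0,0,0])

```text
clock: 20.25
position: [0.5031, -0.0032, 0.0191]
ee_rot: [2.156, 2.285, -0.0]
force: [-2.1, -0.2, 4.9]
width: 0.126
gripper_force: 25.0
```

carry_out(increments=[0,0,0,0,0,0,0,0,0,0,0,0,0,0,0,0,0,0,0,0,0,0,0,0], grip=0.6)

```text
clock: 20.75
position: [0.503, -0.0032, 0.0187]
ee_rot: [2.156, 2.285, 0.0]
force: [-0.3, 0.1, 0.5]
width: 0.397
gripper_force: 0.0
```

carry_out(increments=[0,0,10,0,0,0,0,0,20,0,0,0,0,0,25,0,0,0,0,0,30,0,0,0,0,0,35,0,0,0,0,0,40,0,0,0,-20,0,40,0,0,0,-30,0,30,0,0,0,-30,0,0,0,0,0,-20,0,0,0,0,0,0,0,0,0,0,0])

```text
clock: 22.12
position: [0.402, -0.0032, 0.2494]
ee_rot: [2.155, 2.284, -0.001]
force: [0.8, -1.0, -0.8]
width: 0.398
gripper_force: 0.0
```

Run:
```python
from h import *
s=readout.observe(); print(s["clock"],s["position"],s["force"],s["width"])
im=vision.get_image("scene")[:,:,::-1]; cv2.imwrite("pics/s3.png",cv2.resize(im[170:350,200:440],None,fx=3,fy=3))
im=np.ascontiguousarray(im); cal=vision.calibration("scene"); hsv=cv2.cvtColor(im,cv2.COLOR_BGR2HSV)
m=cv2.inRange(hsv,(8,180,120),(18,255,255)); m[:,:310]=0
r=cv2.minAreaRect(np.argwhere(m>0)[:,::-1].astype(np.float32)); b=cv2.convexHull(np.argwhere(m>0)[:,::-1].astype(np.int32))
q=cv2.approxPolyDP(b,4,True)[:,0]; print("cover",q.tolist(),px2w(cal,q,.008)[:,:2])
```

```text
22.125 [ 0.40197097 -0.00323746  0.24940291] [ 0.83812585 -0.98703676 -0.84386507] 0.39795081926961146
cover [[366, 263], [333, 262], [334, 232], [365, 233]] [[ 0.56231718  0.03876498]
 [ 0.56684862 -0.0408653 ]
 [ 0.45007122 -0.0482104 ]
 [ 0.44611293  0.03250395]]
```

View pics/s3.png

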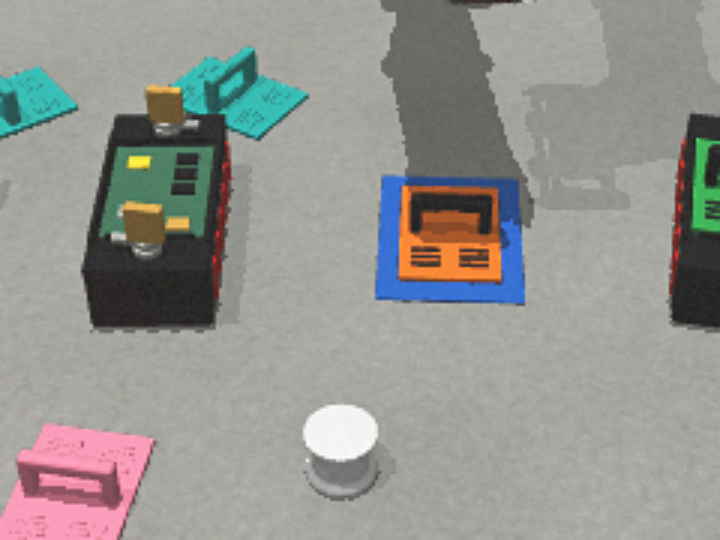

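The cover lies flat with its handle up, centred on the mat at about (450,235) in the crop. Its measured centre is within about 3 mm of the mat's. Both wings are across the pack and the reel is undisturbed, so I'll hand in.

```bash
python3 -c "
from cell import arm
print(arm.sign_off())"
```

```text
the job is handed in; nothing more can be done
None
```

I turned both thumbscrews to their stops, set the orange cover flat and handle up in the middle of the blue mat (within about 3 mm), let go, and handed the job in at about 22 s; the green pack and reel were left untouched.

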